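# Glue a heel on the sprung gluing stand

### The job

Wind the bench timer: turn its wing key clockwise in several part turns until it is wound as far as it will go. Then take the taller of the two D-shaped heel blocks, set it upright, long way along the line of the two steel stop posts, squarely over the sprung pad of the gluing stand, and press it straight down until it bears on the posts; finish there, still holding it pressed down against the posts, with no more than 60 N of push. Leave the other things on the bench where they are.

Things in the scene. Friction and masses are not known exactly. Their poses are not given: they have to be found in the camera images.
- key (a joint): How far the timer key is wound, rad: 0 is run down, it grows as the key turns clockwise seen from above, and it comes to a hard end at 3.2 (fully wound). It starts somewhere between 0 and 0.5. It needs a torque of about 0.10 to 0.15 N m and stays where it is left when let go.
- key_grip (a point): Centre of the brass wing key on the wind-up timer, 61 mm above the bench, on the key's vertical turning axis. The wing is an upright blade 48 mm long (x axis), 10 mm thick (y axis), 24 mm tall, its lower edge 14 mm above the dial. The timer is a steel drum with a white dial, 90 mm across, 35 mm high, fixed to the bench.
- tall_heel_centre (a point): Centre (half-way up) of the taller heel block, loose, dark wood, 50 mm tall, standing upright on the bench, about 0.12 kg. Seen from above it is a D 62 mm long (x axis, from the flat face at -31 mm to the top of the round end at +31 mm) and 46 mm wide (y axis); its sides are flat and parallel from x = -31 to +8 mm, the round end is a half circle of radius 23 mm.
- tall_heel: The same taller heel block; this origin is at the centre of its underside, axes as above (z up through the block).
- stop_top (a point): Midway between the tops of the gluing stand's two fixed steel stop posts, level with them, 60 mm above the bench. Posts at x = -25 and +25 mm of these axes, each 12 mm (x) by 28 mm (y). Between them a sprung rubber-faced pad, 28 by 32 mm, its free top 12 mm above the posts. A heel centred here, long axis along this x (either way round), covers pad and both posts.
- stops: The two steel stop posts together; origin on the bench at the middle of the stand, axes as stop_top. The stand's grey base plate is 140 mm (x) by 110 mm (y), 18 mm thick, fixed to the bench.
- plunger (a joint): How far the sprung pad is pressed down, m: 0 when free, 0.012 when level with the post tops. The spring pushes back with about 4 N at first and 10 N when level with the posts.
- low_heel_centre (a point): Centre of the lower D-shaped heel block, loose, same outline (62 mm by 46 mm) and wood, 25 mm tall; not to be used. The two heels may stand in each other's place.
- glue_jar: Amber glue jar, 64 mm across, 85 mm tall; origin at its underside. Bystander.
- polish_tin: Flat dark polish tin, 68 mm across, 26 mm tall; origin at its underside. Bystander.
- hammer: Hammer, 250 mm long, lying on the bench. Bystander.
- shoe_brush: Brush, 180 mm long, lying on the bench. Bystander.
- driver: Screwdriver, 190 mm long, lying on the bench. Bystander.
- shoe: Brown shoe, 265 mm long, standing on the bench. Bystander.
Things that resemble listed ones, but are neither listed nor needed, are in the scene too. Leave any red or turquoise look-alike of the tall_heel alone.

How it is judged:
By the outcome, as a careful person would: the job done as asked, in the order asked, and still so for the second after the job is handed in, while the arm keeps its last pose, push and grip.
It also fails if it takes over 72 s, if anything falls off the work surface, if the arm or the gripper's body presses on something with over 40 N, if the wrist force passes 120 N, or if a joint passes its speed limit or range.

### The arm

A 6-joint arm with a two-finger parallel gripper is mounted at the origin on the work surface. World frame = base frame: x ahead of the robot, y to its left, z up, the work surface at z = 0. Lengths are in m, angles in rad, forces in N, time in s.
With the tool pointing down it reaches from about 0.275 to 0.775 m from the base axis. Payload 14.6 kg.
Tool frame: the origin (TCP) lies midway between the tips of the shut fingers; the grasp point (between the pads) lies 19 mm behind it (ctrl.pinch_z is the distance from the TCP to the grasp point, in m); z points along the fingers, x is the direction in which the jaws open and shut, and the axes are right-handed (so a half turn about z gives the same grasp; the last joint's range is limited). The gripper opens to 85 mm and grips with 20 to 120 N. Pads are 22 mm wide; open, the fingers measure 114 mm over their backs; the gripper's body (76 mm by 85 mm) begins 54 mm behind the grasp point. The pads swing forward as they close: fully open they stand 13 mm farther back than shut.
Start: joints at [-0.155, 0.263, -0.048, 1.259, 0, 1.415], TCP at [0.525, -0, 0.231] pointing down, gripper open.
Joint ranges: [-2.65, 2.65], [-0.89, 1.7], [-1.18, 1.37], [-2.13, 2.11], [-1.35, 1.29], [-3.14, 3.14]. Speed limits (rad/s): [1.89, 1.89, 2.57, 2.79, 3.14, 3.14].

### API

Orientations are given as a rotation vector (axis times angle).
In Python, from cell import ctrl, viewer gives the robot as it stands.
- The arm moves only by the shell command python3 -m jog 'ROWS' [FORCE]. ROWS is JSON, a list of rows, each a list of 7 numbers: the shift along the tool's x, y, z in mm, then the turn, a rotation vector about the tool's x, y, z in degrees, then the closure in counts, from 0 (fully open) to 255 (shut). In form: [[tx, ty, tz, rx, ry, rz, claw], ...]. A call has 1 to 8 rows; each row is the pose to reach, as a shift and turn from the pose commanded when the call began, along the tool's axes at that moment; what a row does not reach only later rows make up. A row lasts 1/12 s, in which the tool goes at most 41.7 mm and 7.16 degrees, less where a joint would pass 70% of its speed; a pose out of reach is approached as far as the arm can. A call with a gripper value outside its range is refused whole. The fingers move at their own pace and stop on an object; FORCE is the grip in N (left out, the last holds). Time passes only in rows, so rows that repeat a pose let the fingers close. It gives the time, the measured TCP pose, the force and the opening at its end, in the units of the state.
- ctrl.state(): the state, without advancing time (a new reading comes with each control period).
- viewer.read_camera(name): name is "scene" or "side" or "wrist"; returns a dict with "img" (480x640x3 uint8, red, green, blue), "fovy" (degrees; the focal length in pixels is half the picture's height over the tangent of half this angle, whatever the lens; pixels are square), "cx", "cy" (the principal point, pixels), "origin" and "attitude" of the camera in the world; the wrist camera has in their place "tool_from_camera" (4x4, takes a point from camera to tool coordinates, whose origin is the TCP and whose axes are the tool frame's). Camera axes: x right, y down, z forward; pixel columns grow to the right and rows downward; lengths in m; the calibration is good to about 2 mm. A picture is of the moment at which its call begins: read the wrist's pose just before it. There is no depth.
- ctrl.sign_off(): hands the job in, once; it reports no verdict.
The state is a dict: "time": time; "qpos": joint angles; "qd": joint speeds; "joint_efforts": joint torques, N m; "tool_pos": TCP position; "ee_rot": TCP orientation; "wrist_force": force on the tool from outside, world axes, zero at the start; "torque": the same for the moment, N m; "width": finger opening in m.
Only numpy, scipy, OpenCV 4.12 (cv2) and the standard library are available. Lean on these libraries where they do the work, as an engineer would, in place of code of your own. Each camera call takes 0.05 s, during which the arm holds its last target. There are 200 camera calls.

## Working session

There is one attempt and no reset: what is moved stays moved. The work goes in short steps, Python scripts to look and compute and a shell command to move; the robot and the scene stay as the last step left them, time stands still between calls to the robot, and variables do not carry over. Pictures are saved under pics/ and viewed, about 8 in all and at most 12, crops included, and the job is handed in when it is done.

```bash
ls; mkdir -p pics
python3 - <<'E'
from cell import ctrl, viewer
import cv2
print(ctrl.state())
for n in ("scene","side","wrist"):
    d=viewer.read_camera(n); cv2.imwrite(f"pics/{n}0.png",d["img"][:,:,::-1])
    print(n,{k:v for k,v in d.items() if k!="img"})
E
```

```text
pics
{'time': 0.0, 'qpos': array([-1.55286750e-01,  2.63511887e-01, -4.89431258e-02,  1.25941156e+00,
       -5.27061573e-07,  1.41550423e+00]), 'qd': array([ 2.35816019e-04,  1.08070330e-05,  6.55366406e-04, -1.51051099e-03,
        6.98573483e-04, -4.77697095e-04]), 'joint_efforts': array([ 6.28219332e-04, -6.37613010e+01,  3.84567368e+01,  1.37825581e-02,
        8.02127857e-07, -5.80562346e-05]), 'tool_pos': array([5.24716274e-01, 4.59971289e-05, 2.30828555e-01]), 'ee_rot': array([-3.14142720e+00, -8.40213909e-06,  1.66095509e-03]), 'wrist_force': array([-0.87338566, -0.26777747, -0.43246402]), 'torque': array([0.02025453, 0.03504798, 0.03011648]), 'width': 0.08559224419600199}
scene {'fovy': 57.20961893822076, 'cx': 330.21569133043374, 'cy': 241.84673030708805, 'origin': array([1.12094298, 0.30059726, 1.00758004]), 'attitude': array([-1.32953231, -2.38716093,  0.76482142])}
side {'fovy': 45.86256587013206, 'cx': 324.7125479284616, 'cy': 247.963077735623, 'origin': array([ 0.37613416, -0.85861722,  1.02412201]), 'attitude': array([-2.41674819,  0.25273835, -0.10481473])}
wrist {'fovy': 63.59893537510472, 'cx': 323.01518660549925, 'cy': 240.6289573098027, 'tool_from_camera': array([[ 9.99999809e-01,  1.19127843e-04,  6.07206999e-04,
         1.07993284e-03],
       [-3.01197123e-04,  9.50906320e-01,  3.09478723e-01,
        -7.98356870e-02],
       [-5.40529440e-04, -3.09478847e-01,  9.50906174e-01,
        -1.42701462e-01],
       [ 0.00000000e+00,  0.00000000e+00,  0.00000000e+00,
         1.00000000e+00]])}
```

View pics/scene0.png

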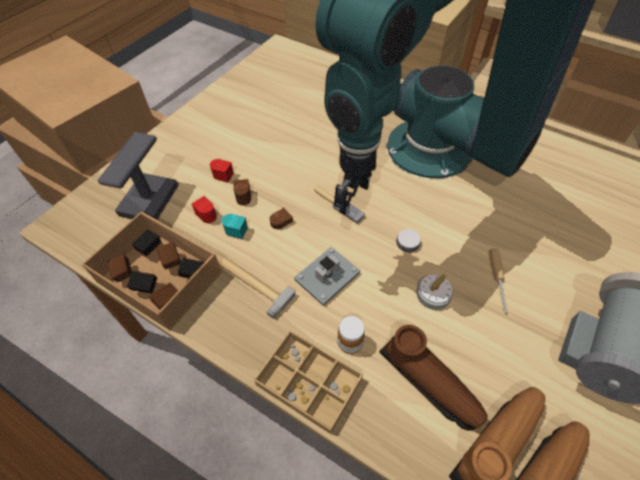

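View pics/side0.png

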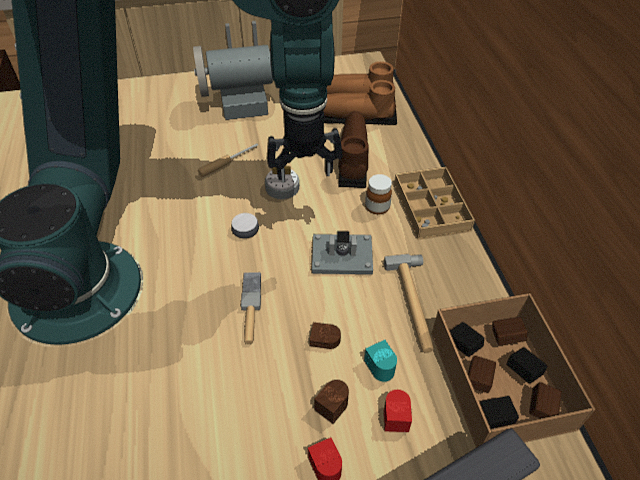

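The scene view shows the timer at (436,291), the stand at (327,273), the tall dark heel at (243,191) and the low heel at (280,217). The side view has them at (282,181), (342,250), (332,400) and (324,335).

```bash
cat > h.py <<'E'
from cell import ctrl, viewer
import cv2, numpy as np
from scipy.spatial.transform import Rotation as R
def cam(n):
    s=ctrl.state(); d=viewer.read_camera(n)
    if n=="wrist":
        T=np.eye(4);T[:3,:3]=R.from_rotvec(s["ee_rot"]).as_matrix();T[:3,3]=s["tool_pos"];T=T@d["tool_from_camera"]
        d["o"],d["R"]=T[:3,3],T[:3,:3]
    else: d["o"],d["R"]=np.array(d["origin"]),R.from_rotvec(d["attitude"]).as_matrix()
    d["f"]=240/np.tan(np.radians(d["fovy"])/2)
    return d
def cast(d,uv,z):
    uv=np.atleast_2d(np.array(uv,float))
    r=np.c_[(uv[:,0]-d["cx"])/d["f"],(uv[:,1]-d["cy"])/d["f"],np.ones(len(uv))]@d["R"].T
    return d["o"]+r*((z-d["o"][2])/r[:,2])[:,None]
def save(d,name): cv2.imwrite(f"pics/{name}.png",d["img"][:,:,::-1])
E
python3 - <<'E'
from h import *
a=cam("scene");b=cam("side")
for n,p,q,z in [("timer",(436,291),(282,181),.035),("stand",(327,273),(342,252),.018),("tall",(243,185),(332,393),.05),("low",(280,215),(324,333),.025)]:
    print(n,cast(a,p,z)[0].round(3),cast(b,q,z)[0].round(3))
E
```

```text
timer [0.513 0.245 0.035] [0.504 0.223 0.035]
stand [ 0.604 -0.023  0.018] [ 0.603 -0.028  0.018]
tall [ 0.493 -0.383  0.05 ] [ 0.499 -0.386  0.05 ]
low [ 0.513 -0.238  0.025] [ 0.515 -0.24   0.025]
```

```bash
python3 -m jog '[[-15,-235,-20,0,0,0,0],[-15,-235,-20,0,0,0,0],[-15,-235,-20,0,0,0,0],[-15,-235,-20,0,0,0,0],[-15,-235,-20,0,0,0,0],[-15,-235,-20,0,0,0,0],[-15,-235,-20,0,0,0,0],[-15,-235,-20,0,0,0,0]]'
python3 - <<'E'
from h import *
d=cam("wrist");save(d,"w1")
E
```

```text
time: 0.92
tool_pos: [0.5097, 0.2362, 0.251]
ee_rot: [3.141, 0.004, -0.0]
wrist_force: [-0.6, -1.4, 0.1]
width: 0.0853
```

View pics/w1.png

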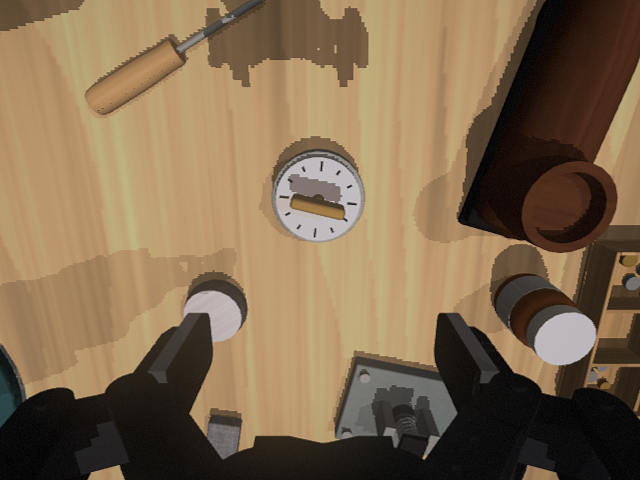

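The timer dial is centred near (318,197) in this view. The brass wing runs from (291,200) to (345,213), with nothing close around it.

Run:
```python
from h import *
d=cam("wrist"); im=d["img"]; print(ctrl.state()["qpos"].round(3))
hsv=cv2.cvtColor(im,cv2.COLOR_RGB2HSV)
roi=np.zeros((480,640),np.uint8);cv2.circle(roi,(318,197),50,255,-1)
w=cv2.inRange(hsv,(0,0,150),(179,40,255))&roi
c=max(cv2.findContours(w,cv2.RETR_EXTERNAL,cv2.CHAIN_APPROX_NONE)[0],key=cv2.contourArea)
e=cv2.fitEllipse(cv2.convexHull(c));print("dial",e,cast(d,e[0],.035))
roi2=np.zeros_like(roi);cv2.circle(roi2,(318,197),36,255,-1)
k=cv2.inRange(hsv,(10,90,40),(35,255,255))&roi2
ys,xs=np.nonzero(k);v=hsv[ys,xs,2];print(len(v),np.percentile(v,[5,25,50,75,95]))
for lo in (0,110):
    m=k&cv2.inRange(hsv[:,:,2],lo,255)
    c=max(cv2.findContours(m,cv2.RETR_EXTERNAL,cv2.CHAIN_APPROX_NONE)[0],key=cv2.contourArea)
    r=cv2.minAreaRect(c);b=cast(d,cv2.boxPoints(r),.073 if lo else .061);print(r,b[:,:2].round(4).tolist(),b.mean(0).round(4))
    l=cv2.fitLine(c,cv2.DIST_L2,0,.01,.01).ravel()
    p=cast(d,[l[2:]-20*l[:2],l[2:]+20*l[:2]],.073);print("world yaw",np.degrees(np.arctan2(*(p[1]-p[0])[1::-1])))
cv2.imwrite("pics/k.png",cv2.resize(im[140:260,250:390,::-1],None,fx=4,fy=4))
```

```text
[ 0.286  0.322  0.091  1.34  -0.     1.857]
dial ((318.80535888671875, 198.07577514648438), (84.56255340576172, 87.8012924194336), 93.60994720458984) [[0.5070948  0.24023048 0.035     ]]
826 [ 70.  75. 137. 158. 164.]
((317.8842468261719, 203.23223876953125), (55.27050018310547, 18.94210433959961), 13.495732307434082) [[0.481, 0.2386], [0.4853, 0.2548], [0.532, 0.2436], [0.5284, 0.2269]] [0.5067 0.241  0.061 ]
world yaw -14.508011788184179
((317.0804443359375, 207.66201782226562), (54.384498596191406, 9.95968246459961), 13.392498016357422) [[0.4826, 0.2411], [0.4848, 0.2494], [0.5294, 0.2387], [0.5276, 0.2302]] [0.5061 0.2399 0.073 ]
world yaw -13.332314220728362
```

View pics/k.png

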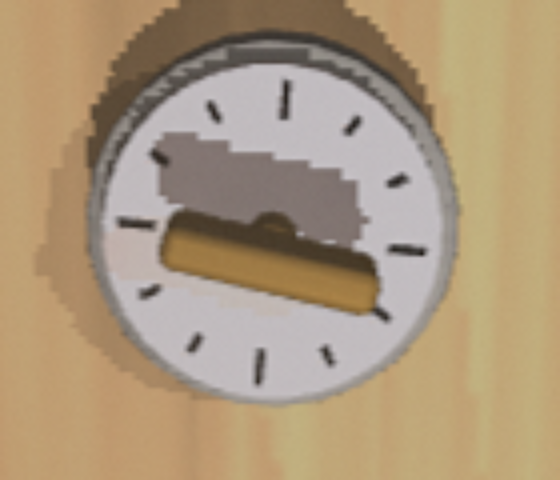

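```bash
python3 -m jog '[[-3,-4,120,0,0,-76.5,0],[-3,-4,120,0,0,-76.5,0],[-3,-4,120,0,0,-76.5,0],[-3,-4,120,0,0,-76.5,0],[-3,-4,120,0,0,-76.5,0],[-3,-4,120,0,0,-76.5,0],[-3,-4,120,0,0,-76.5,0],[-3,-4,120,0,0,-76.5,0]]' 60; python3 -m jog '[[0,0,50,0,0,-19.2,0],[0,0,50,0,0,-19.2,0],[0,0,50,0,0,-19.2,0],[0,0,50,0,0,-19.2,0]]'
python3 - <<'E'
from h import *
d=cam("wrist");save(d,"w2"); s=ctrl.state();M=R.from_rotvec(s["ee_rot"]).as_matrix();print("yaw",np.degrees(np.arctan2(M[1,0],M[0,0])),s["qpos"].round(3),M.round(3))
E
```

```text
time: 1.68
tool_pos: [0.5072, 0.2375, 0.1312]
ee_rot: [2.754, 1.512, -0.0]
wrist_force: [-0.1, -0.1, -0.2]
width: 0.0854
time: 2.02
tool_pos: [0.5068, 0.2375, 0.0806]
ee_rot: [-2.465, -1.947, 0.002]
wrist_force: [0.1, -0.7, 1.0]
width: 0.0852
yaw 76.3061407813547 [ 0.293  0.409 -0.252  0.91  -0.     0.532] [[ 0.237  0.972 -0.   ]
 [ 0.972 -0.237 -0.   ]
 [-0.    -0.    -1.   ]]
```

View pics/w2.png

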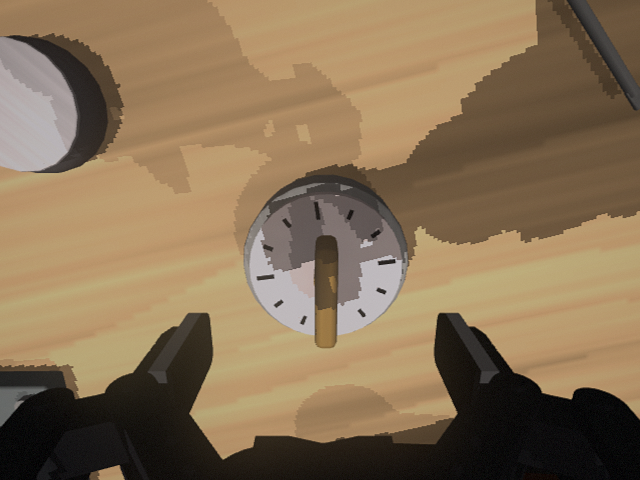

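The blade now lies along the tool's y axis, at column 326, midway between the fingers. The dial is centred near (326,258).

Run:
```python
from h import *
d=cam("wrist");s=ctrl.state();M=R.from_rotvec(s["ee_rot"]).as_matrix()
hsv=cv2.cvtColor(d["img"],cv2.COLOR_RGB2HSV)
roi=np.zeros((480,640),np.uint8);cv2.circle(roi,(326,258),100,255,-1)
w=cv2.inRange(hsv,(0,0,90),(179,45,255))&roi
c=max(cv2.findContours(w,cv2.RETR_EXTERNAL,cv2.CHAIN_APPROX_NONE)[0],key=cv2.contourArea)
e=cv2.fitEllipse(cv2.convexHull(c));p=cast(d,e[0],.035)[0];print(e,p,"tool mm",M.T@(p-s["tool_pos"])*1e3)
for uv,z in [((326,347),.072),((325,330),.073)]: print("tool mm",(M.T@(cast(d,uv,z)[0]-s["tool_pos"])*1e3).round(1))
```

```text
((322.6584167480469, 262.483642578125), (141.25868225097656, 164.05227661132812), 100.7320785522461) [0.50261329 0.23944914 0.035     ] tool mm [ 0.201918   -5.00593481 46.56250674]
tool mm [ 1.8 21.6  9.6]
tool mm [ 1.3 12.3  8.6]
```

```bash
python3 -m jog '[[1.5,-2,37,0,0,0,0],[1.5,-2,37,0,0,0,0],[1.5,-2,37,0,0,0,255],[1.5,-2,37,0,0,0,255],[1.5,-2,37,0,0,0,255],[1.5,-2,37,0,0,0,255],[1.5,-2,37,0,0,0,255],[1.5,-2,37,0,0,0,255]]' 60;  python3 -m jog '[[0,0,0,0,0,0,255],[0,0,0,0,0,0,255]]'; python3 -c "
from h import *
print(ctrl.state()['torque'])"
```

```text
time: 2.78
tool_pos: [0.5056, 0.2406, 0.0448]
ee_rot: [2.467, 1.944, -0.0]
wrist_force: [-6.2, -27.9, 10.8]
width: 0.0125
time: 2.95
tool_pos: [0.5053, 0.2393, 0.0449]
ee_rot: [2.466, 1.942, -0.003]
wrist_force: [-3.8, -13.4, 11.0]
width: 0.0095
[-2.60992291  0.52912647 -0.04927528]
```

```bash
python3 -m jog '[[-1,0,-1,0,0,0,255],[-1.5,0,-1,0,0,7,255],[-1.5,0,-1,0,0,14,255],[-1.5,0,-1,0,0,21,255],[-1.5,0,-1,0,0,28,255],[-1.5,0,-1,0,0,35,255],[-1.5,0,-1,0,0,42,255],[-1.5,0,-1,0,0,49,255]]';  python3 -c "
from h import *
s=ctrl.state();print(s['torque'],s['qpos'][5])"
```

```text
time: 3.62
tool_pos: [0.5049, 0.2387, 0.045]
ee_rot: [3.053, 0.736, -0.001]
wrist_force: [1.9, -4.6, -4.8]
width: 0.009
[-1.01594397 -0.2077474   0.16987196] 1.3938753724533324
```

```bash
python3 -m jog '[[0,0,0,0,0,6,255],[0,0,0,0,0,12,255],[0,0,0,0,0,18,255],[0,0,0,0,0,24,255],[0,0,0,0,0,24,255],[0,0,0,0,0,24,0],[0,0,0,0,0,24,0],[0,0,0,0,0,24,0]]';  python3 -m jog '[[0,0,0,0,0,0,0],[0,0,0,0,0,0,0],[0,0,0,0,0,-7,0],[0,0,0,0,0,-14,0],[0,0,0,0,0,-21,0],[0,0,0,0,0,-28,0],[0,0,0,0,0,-35,0],[0,0,0,0,0,-42,0]]';python3 -m jog '[[0,0,0,0,0,-7,0],[0,0,0,0,0,-14,0],[0,0,0,0,0,-21,0],[0,0,0,0,0,-28,0],[0,0,0,0,0,-31,0],[0,0,0,0,0,-31,0]]'
python3 - <<'E'
from h import *
d=cam("wrist");save(d,"w3"); s=ctrl.state();M=R.from_rotvec(s["ee_rot"]).as_matrix();print("yaw",np.degrees(np.arctan2(M[1,0],M[0,0])),s["qpos"][5])
E
```

```text
time: 4.28
tool_pos: [0.5052, 0.2396, 0.0455]
ee_rot: [-3.14, -0.096, -0.001]
wrist_force: [-0.4, 0.1, 0.9]
width: 0.045
time: 4.95
tool_pos: [0.5051, 0.2395, 0.0453]
ee_rot: [-2.893, -1.224, -0.0]
wrist_force: [-0.4, 0.1, -0.1]
width: 0.0854
time: 5.45
tool_pos: [0.5051, 0.2395, 0.0453]
ee_rot: [-2.465, -1.948, -0.0]
wrist_force: [0.3, -0.2, 0.5]
width: 0.0855
yaw 76.42968478908276 0.5338286019535533
```

View pics/w3.png

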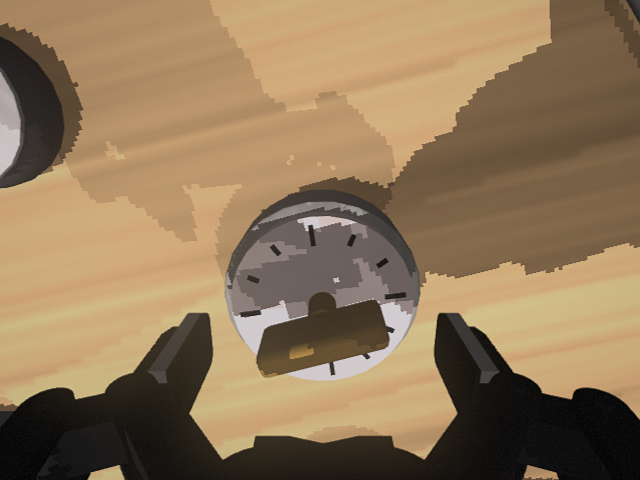

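The wing has turned about 73° clockwise. It now lies across the view from (258,370) to (388,335), and the finger gap is clear. I'll regrip from the other side, at yaw of about 183°.

```bash
python3 -m jog '[[0,0,0,0,0,-7,0],[0,0,0,0,0,-14,0],[0,0,0,0,0,-21,0],[0,0,0,0,0,-28,0],[0,0,0,0,0,-35,0],[0,0,0,0,0,-42,0],[0,0,0,0,0,-49,0],[0,0,0,0,0,-56,0]]'; python3 -m jog '[[0,0,0,0,0,-7,0],[0,0,0,0,0,-14,0],[0,0,0,0,0,-21,0],[0,0,0,0,0,-28,0],[0,0,0,0,0,-35,0],[0,0,0,0,0,-42,0],[0,0,0,0,0,-49,0],[0,0,0,0,0,-51,0]]'; python3 -m jog '[[0,0,0,0,0,0,255],[0,0,0,0,0,0,255],[0,0,0,0,0,0,255],[0,0,0,0,0,0,255],[0,0,0,0,0,0,255],[0,0,0,0,0,0,255],[0,0,0,0,0,0,255],[0,0,0,0,0,0,255]]';  python3 -c "
from h import *
s=ctrl.state();print(s['torque'],s['qpos'][5])"
```

```text
time: 6.17
tool_pos: [0.5051, 0.2395, 0.0453]
ee_rot: [1.261, 2.878, 0.0]
wrist_force: [-0.3, 0.6, -0.5]
width: 0.0857
time: 6.83
tool_pos: [0.5051, 0.2395, 0.0453]
ee_rot: [-0.103, 3.14, 0.0]
wrist_force: [-0.6, -0.0, -0.3]
width: 0.0852
time: 7.5
tool_pos: [0.5047, 0.2394, 0.0453]
ee_rot: [0.095, -3.14, -0.0]
wrist_force: [-3.4, -0.9, 4.9]
width: 0.0091
[-0.01159516  0.60849074 -0.03009486] -1.3343977360961576
```

```bash
python3 -m jog '[[0,0,0,0,0,7,255],[0,0,0,0,0,14,255],[0,0,0,0,0,21,255],[0,0,0,0,0,28,255],[0,0,0,0,0,35,255],[0,0,0,0,0,42,255],[0,0,0,0,0,49,255],[0,0,0,0,0,56,255]]'; python3 -m jog '[[0,0,0,0,0,0,255],[0,0,0,0,0,0,0],[0,0,0,0,0,0,0],[0,0,0,0,0,0,0],[0,0,0,0,0,0,0],[0,0,0,0,0,-7,0],[0,0,0,0,0,-14,0],[0,0,0,0,0,-21,0]]'; python3 -m jog '[[0,0,0,0,0,0,0],[0,0,0,0,0,-7,0],[0,0,0,0,0,-14,0],[0,0,0,0,0,-21,0],[0,0,0,0,0,-28,0],[0,0,0,0,0,-35,0]]'
python3 - <<'E'
from h import *
d=cam("wrist");save(d,"w4"); s=ctrl.state();M=R.from_rotvec(s["ee_rot"]).as_matrix();print("yaw",np.degrees(np.arctan2(M[1,0],M[0,0])),s["qpos"][5])
E
```

```text
time: 8.17
tool_pos: [0.5049, 0.2393, 0.0453]
ee_rot: [-1.398, -2.813, 0.001]
wrist_force: [-1.8, -1.7, 4.2]
width: 0.0089
time: 8.83
tool_pos: [0.5051, 0.2395, 0.0453]
ee_rot: [0.842, 3.027, 0.0]
wrist_force: [0.2, 0.1, -0.9]
width: 0.0856
time: 9.33
tool_pos: [0.5051, 0.2395, 0.0453]
ee_rot: [-0.099, 3.14, 0.0]
wrist_force: [-0.6, -0.9, 0.1]
width: 0.0856
yaw -175.82777189563615 -1.3466486518618013
```

```bash
python3 -m jog '[[0,0,0,0,0,7,0],[0,0,0,0,0,14,0],[0,0,0,0,0,21,0],[0,0,0,0,0,28,0],[0,0,0,0,0,35,0],[0,0,0,0,0,42,0],[0,0,0,0,0,49,0],[0,0,0,0,0,56,0]]'; python3 -m jog '[[0,0,0,0,0,0,255],[0,0,0,0,0,0,255],[0,0,0,0,0,0,255],[0,0,0,0,0,0,255],[0,0,0,0,0,0,255],[0,0,0,0,0,0,255],[0,0,0,0,0,0,255],[0,0,0,0,0,0,255]]'; python3 -m jog '[[0,0,0,0,0,6,255],[0,0,0,0,0,12,255],[0,0,0,0,0,18,255],[0,0,0,0,0,24,255],[0,0,0,0,0,30,255]]';  python3 -c "
from h import *
s=ctrl.state();print(s['torque'],s['qpos'][5])"
```

```text
time: 10.05
tool_pos: [0.5051, 0.2395, 0.0453]
ee_rot: [1.407, 2.809, 0.0]
wrist_force: [-0.1, -0.1, -0.3]
width: 0.0855
time: 10.72
tool_pos: [0.5051, 0.2395, 0.0454]
ee_rot: [1.389, 2.818, 0.0]
wrist_force: [-0.5, -0.2, 3.3]
width: 0.009
time: 11.13
tool_pos: [0.5052, 0.2393, 0.0454]
ee_rot: [2.077, 2.356, -0.0]
wrist_force: [0.0, -3.0, 3.1]
width: 0.0087
[-0.40443842  0.01861885  0.13217341] 0.17095905090969873
```

```bash
for i in 1 2; do python3 -m jog '[[0,0,0,0,0,3,255],[0,0,0,0,0,6,255],[0,0,0,0,0,6,255]]';  python3 -c "
from h import *
s=ctrl.state();print(s['torque'],s['qpos'][5])"; done
```

```text
time: 11.38
tool_pos: [0.5052, 0.2392, 0.0454]
ee_rot: [2.195, 2.247, -0.0]
wrist_force: [-0.3, -2.7, 2.7]
width: 0.0089
[-0.58342944  0.02231021 -0.03983931] 0.27311747346203796
time: 11.63
tool_pos: [0.5052, 0.2392, 0.0454]
ee_rot: [2.307, 2.131, -0.0]
wrist_force: [0.1, -3.5, 3.6]
width: 0.0096
[-0.71572808  0.04121154 -0.02535905] 0.3761340024339813
```

```bash
for i in 1 2 3 4; do python3 -m jog '[[0,0,0,0,0,2,255],[0,0,0,0,0,4,255]]';  python3 -c "
from h import *
s=ctrl.state();print(s['torque'],s['qpos'][5])"; done
python3 - <<'E'
from h import *
d=cam("wrist");save(d,"w5"); s=ctrl.state();M=R.from_rotvec(s["ee_rot"]).as_matrix();print("yaw",np.degrees(np.arctan2(M[1,0],M[0,0])),s["qpos"][5],s["torque"])
E
```

```text
time: 11.8
tool_pos: [0.5052, 0.2392, 0.0454]
ee_rot: [2.378, 2.052, -0.0]
wrist_force: [0.4, -3.4, 3.8]
width: 0.0089
[-0.80081021  0.0599022   0.16773894] 0.4433066269842677
time: 11.97
tool_pos: [0.5052, 0.2392, 0.0454]
ee_rot: [2.447, 1.969, -0.0]
wrist_force: [-0.1, -4.9, 5.2]
width: 0.0093
[-0.96776852  0.0361252   1.11339345] 0.5126455373317903
time: 12.13
tool_pos: [0.5052, 0.2391, 0.0455]
ee_rot: [2.513, 1.883, -0.0]
wrist_force: [2.1, -6.7, 4.0]
width: 0.0089
[-1.25153454 -0.20544426  2.14399264] 0.5814297139068862
time: 12.3
tool_pos: [0.5052, 0.2392, 0.0455]
ee_rot: [2.576, 1.796, -0.0]
wrist_force: [-0.4, -5.3, 7.2]
width: 0.0092
[-1.25894898  0.08950553  3.08490628] 0.6502665544402558
yaw 69.6172400541507 0.6527899221310208 [-1.24367039  0.10034526  2.99657027]
```

View pics/w5.png

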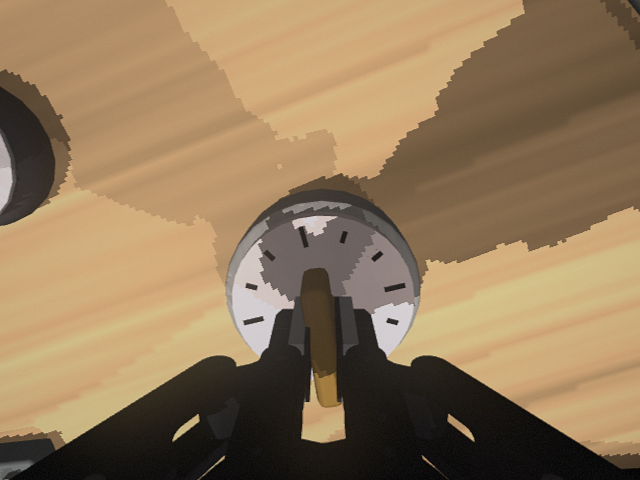

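The torque rose from 0.15 to 3 N m as the key reached its hard end. The wing is still between the pads at about (320,330). I'll release it and go look at the stand.

```bash
python3 -m jog '[[0,0,0,0,0,0,0],[0,0,0,0,0,0,0],[0,0,0,0,0,0,0],[0,0,0,0,0,0,0],[0,0,-40,0,0,0,0],[0,0,-80,0,0,0,0],[0,0,-120,0,0,0,0],[0,0,-160,0,0,0,0]]'
python3 - <<'E'
from h import *
d=cam("wrist");save(d,"w6")
E
python3 -m jog '[[-192,173,0,0,0,69.6,0],[-192,173,0,0,0,69.6,0],[-192,173,0,0,0,69.6,0],[-192,173,0,0,0,69.6,0],[-192,173,0,0,0,69.6,0],[-192,173,0,0,0,69.6,0],[-192,173,0,0,0,69.6,0],[-192,173,0,0,0,69.6,0]]';python3 -m jog '[[0,0,0,0,0,7,0],[0,0,0,0,0,12.3,0],[0,0,0,0,0,12.3,0]]'
python3 - <<'E'
from h import *
d=cam("wrist");save(d,"w7"); a=cv2.imread("pics/w6.png")[60:420,100:540]; b=cv2.imread("pics/w7.png")
cv2.imwrite("pics/c67.png",np.hstack([cv2.resize(a,(360,300)),cv2.resize(b,(400,300))]))
s=ctrl.state();M=R.from_rotvec(s["ee_rot"]).as_matrix();print("yaw",np.degrees(np.arctan2(M[1,0],M[0,0])))
E
```

```text
time: 13.02
tool_pos: [0.5046, 0.2394, 0.2073]
ee_rot: [-2.581, -1.791, -0.0]
wrist_force: [2.6, 1.0, 0.5]
width: 0.0855
time: 13.73
tool_pos: [0.6009, -0.0041, 0.2047]
ee_rot: [3.125, 0.319, -0.0]
wrist_force: [-0.3, 0.1, -0.8]
width: 0.085
time: 13.98
tool_pos: [0.5999, -0.0011, 0.2051]
ee_rot: [-3.141, 0.009, 0.0]
wrist_force: [-0.2, -1.1, -0.3]
width: 0.0854
yaw 0.01450144507191888
```

View pics/c67.png

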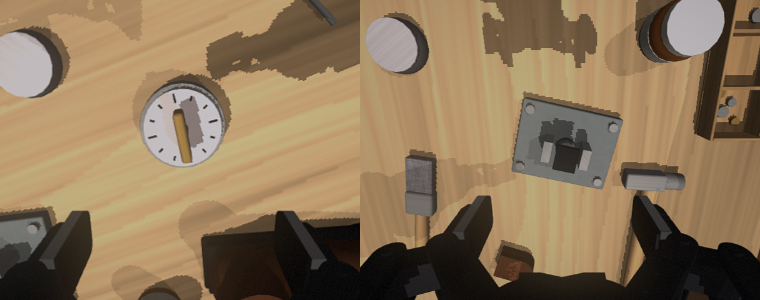

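The left half shows the timer with the wing standing free at (182,137). The right half shows the stand at (567,140), slightly rotated.

Run:
```python
from h import *
d=cam("wrist"); im=d["img"]; hsv=cv2.cvtColor(im,cv2.COLOR_RGB2HSV)
roi=np.zeros((480,640),np.uint8);roi[140:310,225:425]=255
m=cv2.inRange(hsv,(0,0,0),(179,50,255))&roi
m=cv2.morphologyEx(m,cv2.MORPH_OPEN,np.ones((3,3)))
c=max(cv2.findContours(m,cv2.RETR_EXTERNAL,cv2.CHAIN_APPROX_NONE)[0],key=cv2.contourArea)
print(cv2.boundingRect(c))
w=cast(d,c[:,0],.018)[:,:2]*1e3
print(cv2.minAreaRect(w.astype(np.float32)))
v=im[150:310,235:415].copy()
cv2.imwrite("pics/st.png",cv2.resize(v[:,:,::-1],None,fx=4,fy=3.7,interpolation=cv2.INTER_CUBIC))
```

```text
(243, 157, 177, 146)
((605.8865966796875, -21.63176727294922), (110.593505859375, 138.91148376464844), 77.14788818359375)
```

View pics/st.png

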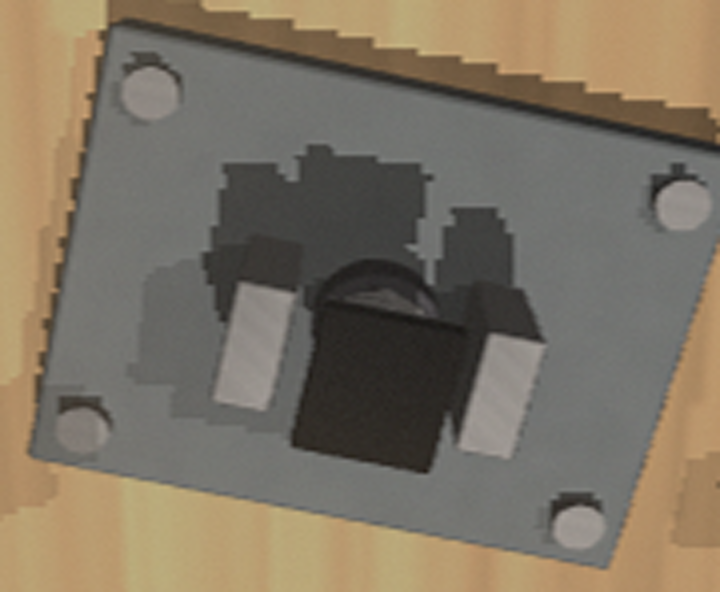

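The zoom shows the light post tops, left with corners (240,283)-(267,410) and right with corners (490,331)-(512,459). The dark pad is between them.

```bash
python3 - <<'E'
from h import *
d=cam("wrist")
z=np.array([(240,283),(296,291),(267,410),(214,402),(490,331),(545,343),(512,459),(458,442)],float)
p=cast(d,np.c_[235+z[:,0]/4,150+z[:,1]/3.7],.060)[:,:2]*1e3
a,b=p[:4].mean(0),p[4:].mean(0); print(a,b,(a+b)/2,np.linalg.norm(b-a),np.degrees(np.arctan2(*(b-a)[::-1])))
z=np.array([(318,305),(467,328),(430,472),(292,446)],float)
print("pad",(cast(d,np.c_[235+z[:,0]/4,150+z[:,1]/3.7],.072)[:,:2]*1e3).mean(0))
for y in(-12.85,): print(ctrl.state()["tool_pos"])
E
python3 -m jog '[[-103,330,0,0,0,0,0],[-103,330,0,0,0,0,0],[-103,330,0,0,0,0,0],[-103,330,0,0,0,0,0],[-103,330,0,0,0,0,0],[-103,330,0,0,0,0,0],[-103,330,0,0,0,0,0],[-103,330,0,0,0,0,0]]';python3 -m jog '[[0,25,0,0,0,0,0],[0,25,0,0,0,0,0],[0,25,0,0,0,0,0]]'
python3 - <<'E'
from h import *
d=cam("wrist");save(d,"w8")
E
```

```text
[581.96960676 -17.49895314] [630.73836028 -28.0564951 ] [606.35398352 -22.77772412] 49.89842695172238 -12.214998885272815
pad [605.85535276 -22.43617801]
[ 0.59988743 -0.00089572  0.20522449]
time: 14.8
tool_pos: [0.499, -0.3208, 0.2055]
ee_rot: [3.141, 0.002, 0.001]
wrist_force: [0.5, 0.9, -0.1]
width: 0.0852
time: 15.05
tool_pos: [0.4996, -0.3451, 0.2049]
ee_rot: [-3.141, 0.002, 0.0]
wrist_force: [0.5, -0.1, -0.4]
width: 0.0854
```

View pics/w8.png

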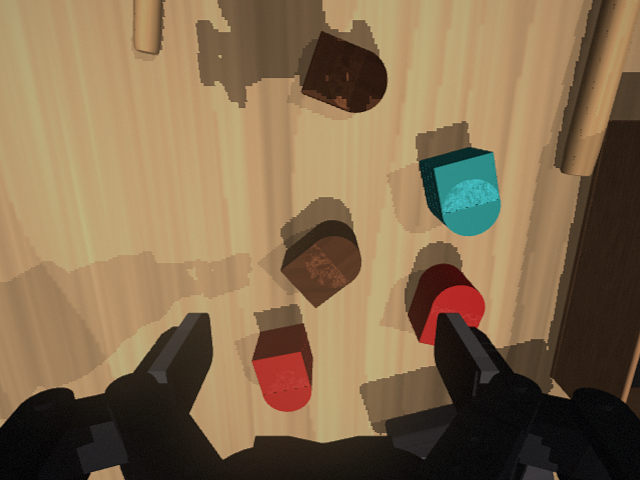

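The tall heel is the dark-brown block with visible sides at (322,270). Its flat end runs (281,268)-(316,307) and its round end points to the upper right. The low heel is at (345,72), and the red and turquoise look-alikes are off to the sides.

Run:
```python
from h import *
d=cam("wrist"); im=d["img"]; hsv=cv2.cvtColor(im,cv2.COLOR_RGB2HSV)
def crop(x0,x1,y0,y1): r=np.zeros((480,640),np.uint8);r[y0:y1,x0:x1]=255;return r
m=cv2.inRange(hsv,(0,60,70),(25,255,160))&crop(270,370,210,315)
m0=cv2.inRange(hsv,(0,60,0),(25,255,160))&crop(270,370,190,315)
print("V",np.percentile(hsv[255:275,310:320,2],[5,50,95]),np.percentile(hsv[225:235,310:320,2],[5,50,95]),np.percentile(hsv[225:235,285:290,1:],[50],axis=(0,1)))
m=cv2.morphologyEx(m,cv2.MORPH_CLOSE,np.ones((3,3)));m=cv2.morphologyEx(m,cv2.MORPH_OPEN,np.ones((3,3)))
c=max(cv2.findContours(m,cv2.RETR_EXTERNAL,cv2.CHAIN_APPROX_NONE)[0],key=cv2.contourArea)
w=(cast(d,c[:,0],.05)[:,:2]*1e3).astype(np.float32)
print(cv2.minAreaRect(w),cv2.contourArea(w),"ideal",39*46+np.pi*23**2/2)
o=im.copy();cv2.drawContours(o,[c],-1,(0,255,0),1);cv2.imwrite("pics/heel.png",cv2.resize(o[180:330,250:410,::-1],None,fx=4,fy=4,interpolation=0))
```

```text
V [87. 89. 91.] [ 49.    53.   121.05] [[109. 103.]]
((496.2510681152344, -373.1510314941406), (85.63957977294922, 74.23111724853516), 39.28297805786133) 3816.5555361839943 ideal 2624.9512568745004
```

Run:
```python
from h import *
d=cam("wrist"); im=d["img"]; hsv=cv2.cvtColor(im,cv2.COLOR_RGB2HSV)
print(hsv[265,300:350:8].tolist(),hsv[232,310].tolist(),hsv[210,322].tolist(),hsv[265,262:284:4].tolist())
r=np.zeros((480,640),np.uint8);r[205:315,270:370]=255
for hi in (150,110,97):
  m=cv2.inRange(hsv,(0,115,66),(25,255,hi))&r
  m=cv2.morphologyEx(m,cv2.MORPH_CLOSE,np.ones((3,3)));m=cv2.morphologyEx(m,cv2.MORPH_OPEN,np.ones((5,5)))
  c=max(cv2.findContours(m,cv2.RETR_EXTERNAL,cv2.CHAIN_APPROX_NONE)[0],key=cv2.contourArea)
  w=(cast(d,c[:,0],.05)[:,:2]*1e3).astype(np.float32)
  print(hi,cv2.minAreaRect(w),cv2.contourArea(w),cv2.boundingRect(c))
o=im.copy();cv2.imwrite("pics/heel.png",cv2.resize(o[180:330,250:410,::-1],None,fx=4,fy=4,interpolation=cv2.INTER_CUBIC))
```

```text
[[11, 145, 93], [11, 144, 90], [11, 146, 91], [12, 151, 88], [12, 154, 83], [11, 144, 92], [12, 147, 92]] [16, 123, 62] [16, 108, 123] [[16, 108, 173], [16, 108, 167], [15, 108, 156], [16, 111, 154], [16, 109, 159], [14, 117, 74]]
150 ((502.9124450683594, -384.71160888671875), (62.81287384033203, 47.16614532470703), 39.48775863647461) 2514.340261647012 (281, 238, 80, 70)
110 ((502.98065185546875, -384.73480224609375), (62.737823486328125, 46.96461868286133), 39.15456008911133) 2488.8407012666576 (281, 238, 79, 70)
97 ((503.160888671875, -385.0365905761719), (62.8140754699707, 46.60667419433594), 38.08118438720703) 2458.516081344802 (281, 238, 79, 70)
```

View pics/heel.png

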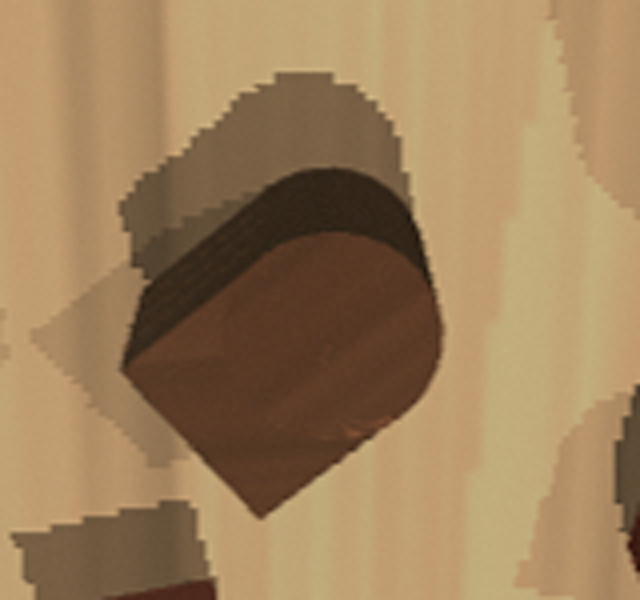

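The crop shows a clean D top, with the flat edge (123,370)-(262,519) and the round end at upper right. The measured 62.8 x 47 mm at z = 50 mm confirms it is the tall one.

```bash
python3 -m jog '[[0.5,42,80,0,0,-56,0],[0.5,42,80,0,0,-56,0],[0.5,42,80,0,0,-56,0],[0.5,42,80,0,0,-56,0],[0.5,42,80,0,0,-56,0],[0.5,42,80,0,0,-56,0],[0.5,42,80,0,0,-56,0],[0.5,42,80,0,0,-56,0]]'; python3 -m jog '[[0,0,0,0,0,-7,0],[0,0,0,0,0,-14,0],[0,0,0,0,0,-21,0],[0,0,0,0,0,-28,0],[0,0,0,0,0,-35,0],[0,0,0,0,0,-42,0],[0,0,0,0,0,-49,0],[0,0,0,0,0,-56,0]]';  python3 -m jog '[[0,0,0,0,0,-7,0],[0,0,0,0,0,-14,0],[0,0,0,0,0,-17,0],[0,0,0,0,0,-17,0],[0,0,0,0,0,-17,0]]'
python3 - <<'E'
from h import *
d=cam("wrist");save(d,"w9"); s=ctrl.state();M=R.from_rotvec(s["ee_rot"]).as_matrix();print("yaw",np.degrees(np.arctan2(M[1,0],M[0,0])))
im=d["img"];hsv=cv2.cvtColor(im,cv2.COLOR_RGB2HSV)
m=cv2.inRange(hsv,(0,115,66),(25,255,150));m[:, :200]=0;m[:,440:]=0;m[400:]=0
m=cv2.morphologyEx(m,cv2.MORPH_OPEN,np.ones((7,7)))
c=max(cv2.findContours(m,cv2.RETR_EXTERNAL,cv2.CHAIN_APPROX_NONE)[0],key=cv2.contourArea)
w=(cast(d,c[:,0],.05)-s["tool_pos"])@M*1e3
print(cv2.minAreaRect(w[:,:2].astype(np.float32)),cv2.boundingRect(c))
E
```

```text
time: 15.87
tool_pos: [0.5009, -0.3847, 0.1255]
ee_rot: [2.768, 1.485, 0.0]
wrist_force: [-0.4, -0.1, 0.8]
width: 0.0853
time: 16.53
tool_pos: [0.5009, -0.3846, 0.1256]
ee_rot: [1.748, 2.61, 0.0]
wrist_force: [-0.1, 0.9, -0.0]
width: 0.0857
time: 16.95
tool_pos: [0.5008, -0.385, 0.1255]
ee_rot: [1.355, 2.834, -0.0]
wrist_force: [0.3, -0.1, 0.3]
width: 0.0854
yaw 128.84404947851013
((-1.8351554870605469, 0.919189453125), (60.92717742919922, 45.57046890258789), 89.4036865234375) (281, 203, 79, 97)
```

```bash
python3 -m jog '[[-1.5,-3,40,0,0,0,0],[-1.5,-3,75,0,0,0,0],[-1.5,-3,100,0,0,0,0],[-1.5,-3,117,0,0,0,0],[-1.5,-3,117,0,0,0,255],[-1.5,-3,117,0,0,0,255],[-1.5,-3,117,0,0,0,255],[-1.5,-3,117,0,0,0,255]]' 90; python3 -m jog '[[0,0,0,0,0,0,255],[0,0,0,0,0,0,255],[0,0,0,0,0,0,255]]'; python3 -m jog '[[0,0,-40,0,0,0,255],[0,0,-80,0,0,0,255],[0,0,-110,0,0,0,255],[0,0,-130,0,0,0,255],[0,0,-130,0,0,0,255]]'; python3 -c "
from h import *
s=ctrl.state();M=R.from_rotvec(s['ee_rot']).as_matrix();print(M.round(3))"
```

```text
time: 17.67
tool_pos: [0.4998, -0.3897, 0.0102]
ee_rot: [1.354, 2.832, -0.001]
wrist_force: [-1.8, 0.2, -0.8]
width: 0.045
time: 17.92
tool_pos: [0.4998, -0.3897, 0.0101]
ee_rot: [1.354, 2.832, -0.001]
wrist_force: [0.4, 0.6, 8.2]
width: 0.0451
time: 18.33
tool_pos: [0.5005, -0.3905, 0.1439]
ee_rot: [1.352, 2.828, -0.004]
wrist_force: [-0.1, -0.1, -1.2]
width: 0.0448
[[-0.628  0.778  0.006]
 [ 0.778  0.628 -0.006]
 [-0.008  0.001 -1.   ]]
```

```bash
python3 -m jog '[[30,41,0,0,0,7,255],[60,83,0,0,0,14,255],[90,125,0,0,0,21,255],[120,167,0,0,0,28,255],[150,208,0,0,0,35,255],[176,244,0,0,0,42,255],[202,280,0,0,0,49,255],[223.5,310,0,0,0,51.5,255]]'; python3 -m jog '[[0,0,0,0,0,0,255],[0,0,0,0,0,0,255],[0,0,0,0,0,0,255]]';python3 - <<'E'
from h import *
d=cam("wrist");s=ctrl.state();M=R.from_rotvec(s['ee_rot']).as_matrix();print(M.round(3),np.degrees(np.arctan2(M[1,0],M[0,0])),s["wrist_force"])
b=cam("side");save(b,"s2");save(d,"w10")
e=np.array([601.5,-21.7])-s["tool_pos"][:2]*1e3;print("tool delta",M[:2,:2].T@e)
a=cam("scene");r=lambda i:cv2.resize(i,None,fx=1,fy=1)
v=np.hstack([cv2.resize(d["img"][100:480,120:520],(400,380)),cv2.resize(b["img"][180:300,280:405],(400,380))])
cv2.imwrite("pics/c10.png",v[:,:,::-1])
E
```

```text
time: 19.0
tool_pos: [0.5841, -0.0769, 0.1383]
ee_rot: [2.459, 1.955, 0.0]
wrist_force: [1.3, -0.8, -1.4]
width: 0.0454
time: 19.25
tool_pos: [0.5839, -0.0786, 0.1381]
ee_rot: [2.45, 1.966, -0.0]
wrist_force: [0.2, -0.3, -1.5]
width: 0.0451
[[ 0.218  0.976 -0.   ]
 [ 0.976 -0.218 -0.   ]
 [-0.    -0.    -1.   ]] 77.40493722828637 [ 0.18231047  0.20283903 -1.20671188]
tool delta [60.00471088  4.68791552]
```

View pics/c10.png

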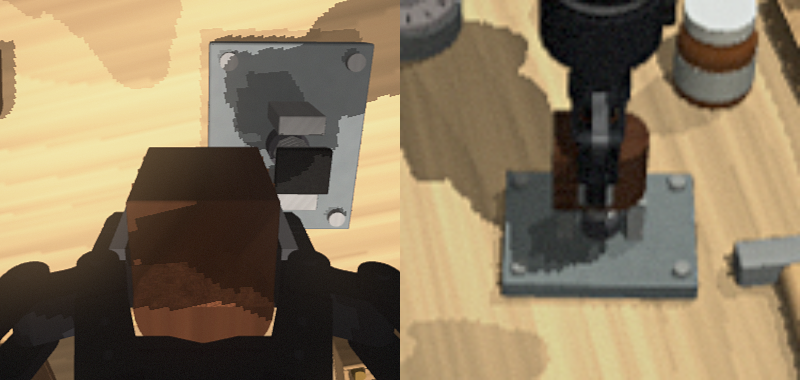

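The wrist half shows the heel held square, with its flat face toward the stand. The bottom edge is at y=148 in the crop. The arm stopped 60 mm short, so I'll finish the move.

```bash
python3 -m jog '[[30,2,0,0,0,0,255],[60,4.7,0,0,0,0,255],[60,4.7,0,0,0,0,255],[60,4.7,0,0,0,0,255],[60,4.7,0,0,0,0,255]]';python3 - <<'E'
from h import *
im=cv2.imread("pics/w10.png");
d=cam("wrist");save(d,"w11");s=ctrl.state();M=R.from_rotvec(s['ee_rot']).as_matrix();print(s["tool_pos"],np.degrees(np.arctan2(M[1,0],M[0,0])))
e=np.array([601.5,-21.7])-s["tool_pos"][:2]*1e3;print("tool delta",M[:2,:2].T@e)
# flat face bottom edge in the hand
z=s["tool_pos"][2]-.0102
q=(cast(d,[(268,248),(382,248)],z)-s["tool_pos"])@M*1e3;print("bottom edge tool mm",q.round(1))
# visible post/plate features
v=d["img"][40:260,200:460]; cv2.imwrite("pics/c11.png",cv2.resize(v[:,:,::-1],None,fx=3,fy=2.7,interpolation=cv2.INTER_CUBIC))
E
```

```text
time: 19.82
tool_pos: [0.6016, -0.022, 0.1382]
ee_rot: [2.452, 1.963, -0.001]
wrist_force: [0.4, 0.2, -1.2]
width: 0.0448
[ 0.60155024 -0.0221786   0.13825128] 77.33560996770368
tool delta [ 0.45594096 -0.15394223]
bottom edge tool mm [[-22.1 -25.4  10.2]
 [ 25.6 -25.4  10.2]]
```

No pictures are left, so I'll continue on numbers. The hand-held heel edge agrees with the plan within 1 mm. I'll lower it while watching the force.

```bash
python3 -m jog '[[0.5,-0.5,25,0,0,0,255],[0.5,-0.5,45,0,0,0,255],[0.5,-0.5,50,0,0,0,255],[0.5,-0.5,50,0,0,0,255]]' 110; for i in 1 2; do python3 -m jog '[[0,0,3,0,0,0,255],[0,0,6,0,0,0,255],[0,0,6,0,0,0,255]]'; done;  python3 -m jog '[[0,0,2,0,0,0,255],[0,0,4,0,0,0,255],[0,0,4,0,0,0,255]]'
```

```text
time: 20.2
tool_pos: [0.6003, -0.0212, 0.0872]
ee_rot: [-2.452, -1.962, 0.003]
wrist_force: [0.8, 1.0, -1.4]
width: 0.045
time: 20.45
tool_pos: [0.6016, -0.0207, 0.0827]
ee_rot: [2.452, 1.964, 0.001]
wrist_force: [0.1, -0.1, -1.3]
width: 0.0452
time: 20.7
tool_pos: [0.6018, -0.0206, 0.0765]
ee_rot: [2.451, 1.964, 0.001]
wrist_force: [0.0, -0.9, 5.5]
width: 0.0447
time: 20.95
tool_pos: [0.6018, -0.0206, 0.0726]
ee_rot: [2.451, 1.964, 0.001]
wrist_force: [0.2, -1.3, 7.3]
width: 0.0448
```

```bash
for i in 1 2 3 4; do python3 -m jog '[[0,0,0.5,0,0,0,255],[0,0,1,0,0,0,255],[0,0,1,0,0,0,255],[0,0,1,0,0,0,255]]' | sed -n '2p;4p'; done; python3 -c "
from h import *
print(ctrl.state()['torque'])"
```

```text
tool_pos: [0.6018, -0.0206, 0.0719]
wrist_force: [-0.0, -1.4, 8.1]
tool_pos: [0.6018, -0.0206, 0.071]
wrist_force: [-1.1, -1.6, 8.7]
tool_pos: [0.6018, -0.0206, 0.0701]
wrist_force: [-1.9, -1.5, 9.5]
tool_pos: [0.6019, -0.0206, 0.0701]
wrist_force: [-7.2, -0.1, 23.3]
[-0.21530933  1.43345694  0.03851073]
```

```bash
python3 -m jog '[[0,0,0.5,0,0,0,255],[0,0,0.5,0,0,0,255],[0,0,0.5,0,0,0,255],[0,0,0.5,0,0,0,255],[0,0,0.5,0,0,0,255],[0,0,0.5,0,0,0,255]]'
python3 - <<'E'
from h import *
d=cam("wrist");save(d,"w12")
s=ctrl.state();M=R.from_rotvec(s['ee_rot']).as_matrix();print(s["tool_pos"],M[:,2].round(4),np.degrees(np.arctan2(M[1,0],M[0,0])),s["wrist_force"],s["torque"])
# plate corners/bolts beyond the heel: second check of stand, and flat-face bottom edge
im=d["img"];hsv=cv2.cvtColor(im,cv2.COLOR_RGB2HSV)
g=cv2.inRange(hsv,(0,0,20),(179,50,255));g[265:]=0;g=cv2.morphologyEx(g,cv2.MORPH_OPEN,np.ones((5,5)))
n,l,st,ce=cv2.connectedComponentsWithStats(g)
for i in range(1,n):
    if st[i,4]>1500: print(st[i])
m=np.mean(im[:,310:336],axis=(1));print([(v,m[v].round().astype(int).tolist()) for v in range(60,300,8)])
E
```

```text
time: 22.78
tool_pos: [0.6019, -0.0206, 0.0701]
ee_rot: [2.45, 1.963, 0.002]
wrist_force: [-9.3, -0.6, 31.6]
width: 0.0452
[ 0.6018938  -0.0206274   0.07006128] [ 2.6e-03 -9.0e-04 -1.0e+00] 77.40172214356214 [-9.25901842  0.53749194 31.0066687 ] [-0.17444548  1.83892172 -0.06181926]
[  209   140   221   125 24265]
[(60, [241, 224, 165]), (68, [241, 223, 164]), (76, [241, 226, 166]), (84, [237, 204, 147]), (92, [231, 193, 139]), (100, [234, 197, 143]), (108, [232, 193, 140]), (116, [225, 184, 134]), (124, [223, 181, 132]), (132, [202, 165, 121]), (140, [70, 65, 59]), (148, [143, 144, 141]), (156, [143, 144, 141]), (164, [142, 144, 140]), (172, [140, 142, 139]), (180, [139, 141, 139]), (188, [135, 137, 135]), (196, [74, 75, 74]), (204, [74, 74, 73]), (212, [72, 73, 72]), (220, [69, 66, 65]), (228, [68, 66, 64]), (236, [67, 65, 63]), (244, [65, 63, 62]), (252, [40, 30, 25]), (260, [39, 29, 23]), (268, [39, 28, 23]), (276, [38, 27, 21]), (284, [38, 25, 19]), (292, [38, 24, 18])]
```

Run:
```python
from h import *
d=cam("wrist");s=ctrl.state();M=R.from_rotvec(s['ee_rot']).as_matrix()
hsv=cv2.cvtColor(d["img"],cv2.COLOR_RGB2HSV)
g=cv2.inRange(hsv,(0,0,20),(179,50,255));t=lambda uv,z:((cast(d,uv,z)-s["tool_pos"])@M*1e3).round(1)[:,:2].tolist()
for v in (170,230):
    x=np.nonzero(g[v,190:450])[0]+190; print(v,x.min(),x.max(),t([(x.min(),v),(x.max(),v)],.018))
print("far edge",t([(322,144)],.018),"heel edge",t([(322,249)],.060), s["time"], s["wrist_force"])
```

```text
170 211 428 [[-55.2, -52.0], [53.1, -52.1]]
230 216 422 [[-55.4, -20.8], [52.6, -20.8]]
far edge [[0.2, -64.7]] heel edge [[0.3, -25.0]] 22.8833 [-8.78727572  0.25727617 30.3030618 ]
```

```bash
python3 -c "
from cell import ctrl
print(ctrl.sign_off())"
```

```text
the job is handed in; nothing more can be done
None
```

The timer is wound and the tall heel is held pressed on the stop posts. I handed the job in at about 23 s, well under the 72 s limit.

- **Timer:** I wound the key clockwise in three part turns, about 180° in all. The torque then jumped from about 0.15 to 3 N m, which I took as the hard end. Once released, the key stood free.
- **Heel:** I gripped the taller dark-wood block by its flat sides and set it over the pad along the line of the posts. Its measured outline of 62.8 × 47 mm fits a 50 mm height.
- **Press:** The force climbed to about 9.5 N on the spring, then rose sharply when the underside reached about 60 mm, the height of the posts. It now pushes with about 30–31 N.

**Last checks:** The heel is within about 1.5 mm of the stand's centre across the posts and within 1 mm along them. Yaw agrees with my stand estimate to within about 0.5° and tilt is about 0.15°.

**What did not come out clean:**
- There is a sideways force of about 9 N while pressing, probably friction on the posts.
- My limit of 12 pictures ran out before the press, so the final placement was checked by numbers from the wrist camera and the force reading, not by eye.
- Contact with each post separately, and that the other things on the bench had not moved, was not checked.

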